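Lay the welded tube down in the fixture and flip the clamp over it

ROBOT

A 6-joint arm with a two-finger parallel gripper is mounted at the origin on the work surface. World frame = base frame: x ahead of the robot, y to its left, z up, the work surface at z = 0. Lengths are in m, angles in degrees, forces in N, time in s.
With the tool pointing down it reaches from about 0.3 to 0.75 m from the base axis. Payload 8.5 kg.
Tool frame: the origin (TCP) lies at the very end of the fingers, on their centre line; the grasp point (between the pads) lies 19 mm behind it; z points along the fingers, y is the line along which they close (so a half turn about z gives the same grasp; the last joint's range is limited). The gripper opens to 88 mm and grips with 3 to 60 N. Pads are 18 mm wide; open, the fingers measure 123 mm over their backs; the gripper's body (75 mm by 187 mm) begins 45 mm behind the grasp point.
Start: joints at [-83.153, 21.807, 74.336, -0, 83.858, -12.336], TCP at [0.181, -0.519, 0.2] pointing down, gripper open.
Joint ranges: [-178.18, 178.18], [-50.72, 133.34], [12.68, 142.11], [-81.47, 261.47], [9.98, 163.14], [-165.26, 165.26]. Speed limits (degrees/s): [136.94, 136.94, 180, 180, 180, 180].

INTERFACE

Orientations are given as a 3x3 rotation matrix whose columns are the frame's x, y, z axes.
In Python, from bench import arm, optics gives the robot as it stands.
- The arm moves only by the tool servo_tool, never from a script. Its argument "steps" is a list of rows, each an object of numbers: "fingers": the opening, from -1 (shut) to 1 (fully open); "dx", "dy", "dz": the shift along the tool's x, y, z as a fraction of full scale; "wx", "wy", "wz": the turn, a rotation vector about the tool's x, y, z as a fraction of full scale. A call has 1 to 10 rows; each row is the pose to reach, as a shift and turn from the pose commanded when the call began, along the tool's axes at that moment; what a row does not reach only later rows make up. Full scale, the value 1, is 25 cm for a shift and 90 degrees for a turn. A row lasts 1/8 s, in which the tool goes at most 62.5 mm and 10.7 degrees, less where a joint would pass 70% of its speed; a pose out of reach is approached as far as the arm can. A call with a number of a shift or a turn outside -1 to 1 is refused whole. A call with a gripper value outside its range is refused whole. The fingers move at their own pace and stop on an object; "newtons" is the grip in N (left out, the last holds). Time passes only in rows, so rows that repeat a pose let the fingers close. It gives the time, the measured TCP pose, the force, the opening and the grip force at its end, in the units of the state.
- arm.get_state(): the state, without advancing time (a new reading comes with each control period).
- optics.get_image(name): name is "scene" or "top" or "wrist"; returns (picture, depth): 400x640x3 uint8, red, green, blue; 400x640 float32, m along the optical axis (not along the pixel's ray), 0 where there is no reading.
- optics.camera_params(name): a dict with "mtx" (3x3 intrinsics, pixels), "dist_coeffs" ([k1, k2, p1, p2, k3] as OpenCV has them; the pictures are not rectified), "camera_from_world" (4x4, takes a point from world to camera coordinates). Camera axes: x right, y up, looking along -z (the intrinsics and any distortion apply to the point x, -y, -z); pixel columns grow to the right and rows downward; lengths in m; the calibration is good to about 2 mm. A picture is of the moment at which its call begins: read the wrist's pose just before it. camera_params takes no time and is no camera call; for the wrist camera it gives the pose at the moment of the call.
- arm.finish_job(): hands the job in; it is judged then, once.
Trained networks look in the newest picture that a camera, given by its name, has taken for a name from the list of things; names that differ only in an ending like _2 or _b are one class to them, and where a whole thing is asked for, a point or a joint stands for the part that bears it (a point fixed in the world has none). Each returns a list of dicts, best first, with "confidence" (0 to 1); they miss things now and then, are a little off and sometimes report something else, mostly with a low value. They report only what shows in the picture. A call takes as long as a camera call.
- optics.spot_in(camera, thing): "at" ([column, row] in pixels, amid what is visible of it).
The state is a dict: "clock": time; "joint_positions": joint angles; "qvel": joint speeds; "joint_torque": joint torques, N m; "ee_pos": TCP position; "tcp_rot": TCP orientation; "force": force on the tool from outside, world axes, zero at the start; "moment": the same for the moment, N m; "opening": finger opening in m; "finger_force": force on a finger pad.
Only numpy, scipy, OpenCV 4.12 (cv2) and the standard library are available. Lean on these libraries where they do the work, as an engineer would, in place of code of your own. Each camera call takes 0.05 s, during which the arm holds its last target. There are 200 camera calls.

TASK

The welded square tube stands on end in the bay between the two blue guide bars: push it near its top so that it tips over and lies flat along the bay, in front of the swing clamp and with its weld bead facing up. Then push the clamp's upright arm over so that it comes down and its rubber pad rests on the tube. Only push with the fingers: do not lift or carry the tube, and leave everything else on the bench where it is.

Things in the scene. Friction and masses are not known exactly. Their poses are not given: they have to be found in the camera images.
- fixture: Fixed steel plate 220 (x) by 320 (y) by 15 mm. Origin: centre of its underside; z up, y along the bay, x across it (away from the robot at yaw 0). Two blue guide bars (14 mm wide, 18 mm above the plate, y -120 to +120 mm) leave a bay 66 mm wide between them, centred on x = +35 mm. A swing clamp stands at x = -50, y = +30 mm; its grey clevis is 93 mm high from the table, 70 mm along y.
- tube: Silver square tube, 50 x 50 mm, 130 mm long, wall 4 mm, 0.35 to 0.65 kg, loose. Starts standing on end in the bay at about y = -90 mm of the fixture, nearly square to it. Origin: centre of its lower end; z along the tube, y nearly the fixture's y at the start. Copper-coloured weld bead along its -y face. Pushed near the top it tips rather than slides; past 0.37 rad it falls by itself.
- tube_center (a point): Centre of the tube, half-way along, on its axis: 80 mm above the table while it stands, 40 mm when it lies flat on the plate.
- clamp (a joint): Clamp arm's angle, rad: 0 = level across the bay (along the fixture's +x), pad on a tube lying there; grows as it opens; 1.57 upright; more leans back, away from the bay. Starts at 1.6 to 1.78; stops at 2.0 and -0.3. No spring: friction holds it within about 0.25 rad of upright; pushed well past that towards the bay it comes down by itself, damped.
- clamp_hinge (a point): Point on the clamp's hinge axis, in the middle of the arm's width: x = -50, y = +30, z = 80 mm in the fixture's frame. The axis is parallel to the fixture's y.
- clamp_tip (a point): End of the clamp's arm, 126 mm from the hinge axis, on the arm's centre line. The arm is dark steel, 24 mm wide and 14 mm thick, with a red grip 30 mm wide and 20 mm thick on its last 42 mm.
- clamp_pad (a point): Middle of the face of the round black rubber pad, 22 mm across, on the arm's underside (facing the bay when upright), 15 mm from the arm's centre line and 82 mm along it from the hinge axis.
- spacer: Bystander: brass spacer, a plain cylinder 28 mm across and 35 mm tall, standing on the fixture plate near its left near corner; not fixed. Origin: centre of its underside.
- canister: Bystander: black and red gas canister, 66 mm across, 200 mm tall, standing on the table to the left; not fixed. Origin: centre of its underside.
- pliers: Bystander: orange-handled pliers lying flat on the table to the right, about 180 mm long, 14 mm high; not fixed. Origin: near the middle of their length, on the table.
- brush: Bystander: wood-handled flat brush lying on the table to the left, roughly 200 mm long; not fixed. Origin: on the table under it.
- offcut: Bystander: steel block 40 x 40 x 60 mm standing beyond the fixture; not fixed. Origin: centre of its underside.
- magnet: Bystander: red triangular welding magnet lying flat beyond the fixture to the right, about 100 mm, 14 mm high; not fixed. Origin: on the table, on its long side.

How it is judged (in metres and radians):
On the way, in this order (a step that is already met when the one before it is completed fails the run):
1. the tube lies flat in the bay with its weld bead up while the clamp is still open (angle between tube's own y axis and vertical above 3.04 rad and height (world z) of tube_center between 0.036 and 0.045 m and angle between the z axis of tube and the y axis of fixture, either way round below 0.14 rad and x of tube_center in the frame of fixture between 0.023 and 0.047 m and y of tube_center in the frame of fixture between -0.03 and 0.06 m and value of joint clamp above 1.2 rad), for 0.2 s.
2. the clamp's arm has come down and its pad rests on the tube (angle between tube's own y axis and vertical above 3.04 rad and height (world z) of tube_center between 0.036 and 0.045 m and angle between the z axis of tube and the y axis of fixture, either way round below 0.14 rad and x of tube_center in the frame of fixture between 0.023 and 0.047 m and y of tube_center in the frame of fixture between -0.03 and 0.06 m and value of joint clamp between -0.08 and 0.08 rad and contact force between clamp and tube above 0.3 N), for 0.2 s.
At the end, for the whole second after the job is handed in: Tube at rest flat on the plate, bead up within 0.1 rad, along the bay within 0.14 rad, its centre within 12 mm of the bay's centre line and between y = -30 and +60 mm in the fixture's frame; clamp arm at rest, level within 0.08 rad, its pad bearing on the tube with over 0.3 N (all of step 2 and linear speed of tube below 0.02 m/s and velocity of joint clamp between -0.05 and 0.05 rad/s); the robot touches nothing.
It fails at once if the tube is lifted off the plate or carried (height (world z) of tube_center above 0.1 m).
It fails at once if a bystander (spacer, canister, pliers, brush, offcut or magnet) is moved more than 20 mm (distance of any of spacer, canister, pliers, brush, offcut, magnet from where it was at the start of the episode above 0.02 m).
It also fails if it takes over 43 s, if anything falls off the work surface, if the arm or the gripper's body presses on something with over 40 N, if the wrist force passes 120 N, or if a joint passes its speed limit or range.

## Working session

There is one attempt and no reset: what is moved stays moved. The work goes in short steps, Python scripts to look and compute and a tool call to move; the robot and the scene stay as the last step left them, time stands still between calls to the robot, and variables do not carry over. Pictures are saved under pics/ and viewed, at most 10 in all, crops included, and the job is handed in when it is done.

Besides the shell and the picture viewer there is one more tool, called as name(argument=value, ...) on one line, values as JSON. servo_tool: Moves the arm, as the interface text tells. Its arguments: {"type":"object","properties":{"steps":{"type":"array"},"newtons":{"type":"number"}},"required":["steps"]}

```bash
mkdir -p pics; cat > h.py <<'E'
from bench import arm, optics
import numpy as np, cv2
def snap(cam,fn):
    im,d=optics.get_image(cam); cv2.imwrite('pics/'+fn,im[:,:,::-1]); return im,d
def world(cam,uv,d,P=None):
    P=P or optics.camera_params(cam); uv=np.atleast_2d(np.array(uv,float))
    n=cv2.undistortPoints(uv[:,None],np.array(P['mtx']),np.array(P['dist_coeffs']))[:,0]
    z=np.array([d[int(round(v)),int(round(u))] for u,v in uv])
    c=np.c_[n[:,0]*z,-n[:,1]*z,-z,np.ones(len(z))]
    return (np.linalg.inv(np.array(P['camera_from_world']))@c.T).T[:,:3]
def cloud(cam,d):
    P=optics.camera_params(cam); h,w=d.shape
    u,v=np.meshgrid(np.arange(w),np.arange(h)); uv=np.c_[u.ravel(),v.ravel()].astype(float)
    n=cv2.undistortPoints(uv[:,None],np.array(P['mtx']),np.array(P['dist_coeffs']))[:,0]
    z=d.ravel(); c=np.c_[n[:,0]*z,-n[:,1]*z,-z,np.ones(len(z))]
    W=(c@np.linalg.inv(np.array(P['camera_from_world'])).T)[:,:3]; W[z==0]=np.nan
    return W.reshape(h,w,3)
E
python3 - <<'E'
from h import *
s=arm.get_state(); print(s['clock'],s['ee_pos'],np.round(s['tcp_rot'],3),s['opening'])
for c in ['top','scene']:
    im,d=snap(c,c+'0.png'); W=cloud(c,d); np.save(c+'.npy',W)
    for t in ['tube','clamp','clamp_tip','spacer','fixture','canister','offcut','magnet','pliers','brush']:
        r=optics.spot_in(c,t)[:1]
        for q in r: print(c,t,np.round(q['at']),round(q['confidence'],2),np.round(world(c,q['at'],d)[0],3))
E
```

```text
0.0 [ 0.18067882 -0.51913678  0.19891696] [[ 0.944  0.329 -0.   ]
 [ 0.329 -0.944  0.001]
 [ 0.    -0.001 -1.   ]] 0.0879012200301503
top tube [306. 219.] 0.7 [0.58  0.049 0.012]
top clamp_tip [270. 243.] 0.64 [0.463 0.148 0.205]
top fixture [278. 234.] 0.97 [0.519 0.14  0.032]
top canister [177. 268.] 0.88 [0.378 0.419 0.197]
top offcut [321. 157.] 0.66 [0.786 0.008 0.059]
top magnet [425. 198.] 0.68 [ 0.673 -0.358  0.008]
top pliers [269. 242.] 0.74 [0.466 0.151 0.207]
top brush [185. 198.] 0.88 [0.631 0.471 0.018]
scene tube [329. 192.] 0.68 [0.595 0.06  0.111]
scene clamp [385. 165.] 0.8 [0.484 0.166 0.172]
scene clamp_tip [384. 170.] 0.61 [0.485 0.165 0.157]
scene spacer [416. 210.] 0.5 [0.464 0.263 0.048]
scene fixture [377. 219.] 0.65 [0.526 0.175 0.019]
scene canister [497. 202.] 0.66 [0.417 0.45  0.126]
scene offcut [264. 250.] 0.94 [0.818 0.013 0.056]
scene magnet [204. 185.] 0.82 [ 0.65  -0.387 -0.003]
scene pliers [233. 149.] 0.53 [ 0.431 -0.464  0.002]
scene brush [470. 296.] 0.76 [0.649 0.475 0.015]
```

View pics/top0.png

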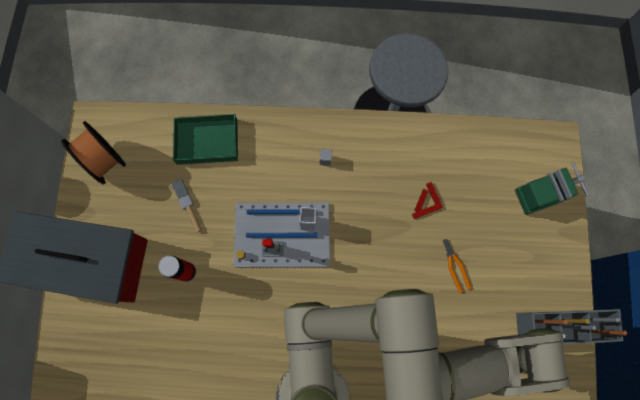

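View pics/scene0.png

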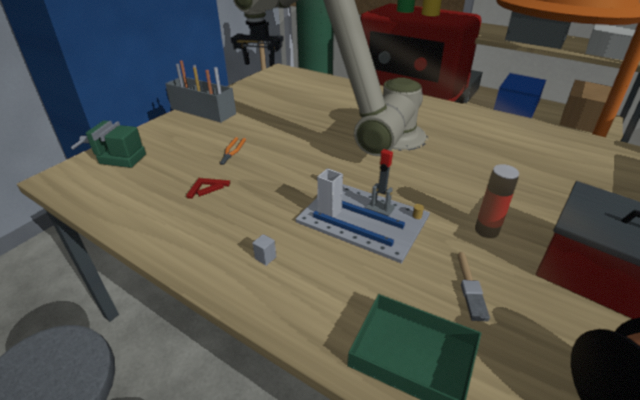

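The top view shows the fixture at columns 235–330 and rows 203–268, with blue bars at rows 212 and 236. The tube is standing at about (308,217), and the clamp's red grip is at (268,243) with the spacer at (240,255). The scene view agrees. Next I'll fit the poses from the depth cloud.

```bash
python3 - <<'E'
from h import *
for c in ['top','scene']:
    im=cv2.imread(f'pics/{c}0.png'); W=np.load(c+'.npy'); hsv=cv2.cvtColor(im,cv2.COLOR_BGR2HSV)
    roi=(W[...,0]>.35)&(W[...,0]<.7)&(W[...,1]>-.1)&(W[...,1]<.32)
    b=roi&(hsv[...,0]>95)&(hsv[...,0]<125)&(hsv[...,1]>110)&(W[...,2]>.02)&(W[...,2]<.045)
    p=W[b]; print(c,'bars',len(p),'z',np.median(p[:,2]))
    r=cv2.minAreaRect(p[:,:2].astype(np.float32)); print(r, cv2.boxPoints(r).round(3).tolist())
    lab=cv2.kmeans(p[:,:1].astype(np.float32),2,None,(3,50,1e-5),5,2)[1].ravel()
    for k in (0,1):
        q=p[lab==k]; f=np.polyfit(q[:,1],q[:,0],1); print(' bar',q.mean(0).round(4),'slope',f[0],'y',q[:,1].min(),q[:,1].max())
    pl=roi&(W[...,2]>.009)&(W[...,2]<.02); q=W[pl]
    r=cv2.minAreaRect(q[:,:2].astype(np.float32)); print(' plate',r)
    t=roi&(W[...,2]>.13)&(W[...,2]<.155)&(W[...,1]<.12); q=W[t]; print(' tubetop',len(q),q.min(0).round(3),q.max(0).round(3),q[:,2].mean()); print(cv2.minAreaRect(q[:,:2].astype(np.float32)))
    t=roi&(W[...,2]>.165); q=W[t]; print(' armtip',len(q),q.mean(0).round(3),q.min(0).round(3),q.max(0).round(3))
E
```

```text
top bars 481 z 0.03154710081801326
((0.5582577586174011, 0.13293401896953583), (0.09135791659355164, 0.2348359078168869), 2.6789095401763916) [[0.5070000290870667, 0.24799999594688416], [0.5180000066757202, 0.014000000432133675], [0.609000027179718, 0.017999999225139618], [0.5979999899864197, 0.25200000405311584]]
 bar [0.5187 0.1296 0.0317] slope -0.04632608874735472 y 0.01359680962988575 0.24821094719860212
 bar [0.5961 0.1619 0.0306] slope -0.049288874373285455 y 0.07401956760492218 0.25060867024747974
 plate ((0.5474259853363037, 0.10112598538398743), (0.29980331659317017, 0.37966570258140564), 2.5081868171691895)
 tubetop 107 [0.541 0.016 0.13 ] [0.592 0.066 0.151] 0.1415612937518943
((0.5669485926628113, 0.04129915311932564), (0.050485435873270035, 0.05123712867498398), 89.3647689819336)
 armtip 89 [0.467 0.154 0.197] [0.457 0.141 0.166] [0.484 0.169 0.211]
scene bars 897 z 0.031412997525570474
((0.5555259585380554, 0.13485655188560486), (0.11313949525356293, 0.2371913641691208), 2.8867318630218506) [[0.49300000071525574, 0.25], [0.5049999952316284, 0.014000000432133675], [0.6179999709129333, 0.01899999938905239], [0.6060000061988831, 0.25600001215934753]]
 bar [0.5239 0.1613 0.0298] slope -0.045258640716326556 y 0.0618664549028517 0.2516371323058583
 bar [0.605  0.142  0.0299] slope -0.0437029904901897 y 0.01845135731250419 0.2549535700686701
 plate ((0.527125895023346, 0.13123512268066406), (0.22477976977825165, 0.3224865794181824), 2.445383071899414)
 tubetop 250 [0.542 0.018 0.13 ] [0.596 0.07  0.148] 0.13922259196055803
((0.5693209171295166, 0.044405125081539154), (0.05182240158319473, 0.05372527614235878), 89.91996002197266)
 armtip 208 [0.477 0.161 0.189] [0.461 0.144 0.166] [0.487 0.174 0.208]
```

servo_tool(steps=[{"dx":0.2,"dy":-0.13,"dz":-0.05,"wz":-0.08,"fingers":-0.75},{"dx":0.4,"dy":-0.26,"dz":-0.1,"wz":-0.16,"fingers":-0.75},{"dx":0.6,"dy":-0.39,"dz":-0.15,"wz":-0.24,"fingers":-0.75},{"dx":0.8,"dy":-0.52,"dz":-0.2,"wz":-0.32,"fingers":-0.75},{"dx":1.0,"dy":-0.65,"dz":-0.24,"wz":-0.41,"fingers":-0.75},{"dx":1.0,"dy":-0.65,"dz":-0.24,"wz":-0.41,"fingers":-0.75}])

```text
validation failed for argument at $.st...
```

servo_tool(steps=[{"fingers":-0.75,"dx":0.2,"dy":-0.13,"dz":-0.05,"wx":0,"wy":0,"wz":-0.08},{"fingers":-0.75,"dx":0.4,"dy":-0.26,"dz":-0.1,"wx":0,"wy":0,"wz":-0.16},{"fingers":-0.75,"dx":0.6,"dy":-0.39,"dz":-0.15,"wx":0,"wy":0,"wz":-0.24},{"fingers":-0.75,"dx":0.8,"dy":-0.52,"dz":-0.2,"wx":0,"wy":0,"wz":-0.32},{"fingers":-0.75,"dx":1,"dy":-0.65,"dz":-0.24,"wx":0,"wy":0,"wz":-0.41},{"fingers":-0.75,"dx":1,"dy":-0.65,"dz":-0.24,"wx":0,"wy":0,"wz":-0.41}])

```text
clock: 1.85
ee_pos: [0.3652, -0.2813, 0.2606]
tcp_rot: [[0.553, 0.833, 0.002], [0.833, -0.553, -0.001], [-0.0, 0.002, -1.0]]
force: [-0.1, -0.2, -0.1]
opening: 0.0302
finger_force: 0.0
```

servo_tool(steps=[{"fingers":-0.75,"dx":0.2,"dy":0.04,"dz":0,"wx":0,"wy":0,"wz":-0.08},{"fingers":-0.75,"dx":0.4,"dy":0.08,"dz":0,"wx":0,"wy":0,"wz":-0.16},{"fingers":-0.75,"dx":0.6,"dy":0.12,"dz":0,"wx":0,"wy":0,"wz":-0.24},{"fingers":-0.75,"dx":0.8,"dy":0.16,"dz":0,"wx":0,"wy":0,"wz":-0.32},{"fingers":-0.75,"dx":1,"dy":0.22,"dz":0,"wx":0,"wy":0,"wz":-0.4},{"fingers":-0.75,"dx":1,"dy":0.22,"dz":0,"wx":0,"wy":0,"wz":-0.4}])

```text
clock: 2.6
ee_pos: [0.5499, -0.1063, 0.2584]
tcp_rot: [[-0.039, 0.999, -0.001], [0.999, 0.039, 0.0], [0.001, -0.001, -1.0]]
force: [0.6, -0.2, 0.1]
opening: 0.0107
finger_force: 0.0
```

```bash
python3 - <<'E'
from h import *
im,d=snap('wrist','w1.png'); np.save('w1.npy',cloud('wrist',d))
E
```

```text
(no output)
```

View pics/w1.png

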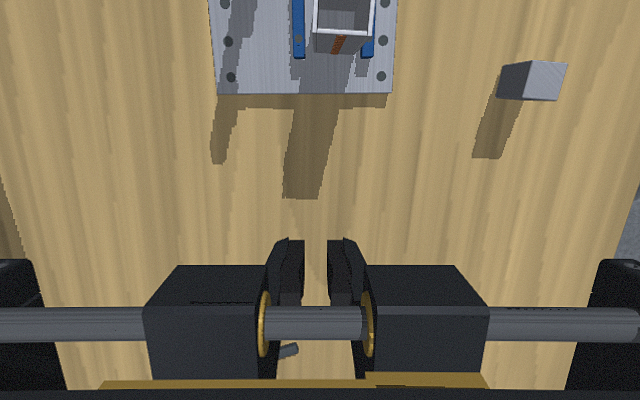

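The wrist view looks along +y: the tube is at about (343,25) with its copper bead facing us, and the bars run at columns 298 and 368. I'll fit the tube and the bay from this cloud.

```bash
python3 - <<'E'
from h import *
W=np.load('w1.npy'); im=cv2.imread('pics/w1.png'); hsv=cv2.cvtColor(im,cv2.COLOR_BGR2HSV)
roi=(W[...,1]>-.1)&(W[...,0]>.4)&(W[...,0]<.7)
t=roi&(W[...,2]>.135)&(W[...,2]<.155); q=W[t]; print('rim',len(q),q.min(0).round(4),q.max(0).round(4)); print(cv2.minAreaRect(q[:,:2].astype(np.float32)))
# front face: per-height fit of y vs x
f=roi&(W[...,2]>.06)&(W[...,2]<.13)&(W[...,1]<.03)&(W[...,0]>.53)&(W[...,0]<.61); q=W[f]; print('face',len(q),q.min(0).round(4),q.max(0).round(4),np.polyfit(q[:,0],q[:,1],1))
b=roi&(hsv[...,0]>95)&(hsv[...,0]<125)&(hsv[...,1]>110)&(W[...,2]>.028)&(W[...,2]<.04)
q=W[b]
for m in (q[:,0]<.55,q[:,0]>.55):
  p=q[m]
  for lo in np.arange(0,.1,.02):
    s=p[(p[:,1]>=lo)&(p[:,1]<lo+.02)]
    if len(s)>5: print(' bar y~%.2f'%(lo+.01),len(s),np.percentile(s[:,0],[2,98]).round(4),s[:,2].mean().round(4))
pl=roi&(W[...,2]>.010)&(W[...,2]<.02); q=W[pl]; print('plate',np.percentile(q[:,0],[.2,99.8]),q[:,1].min(),q[:,1].max())
# plate near edge slope: min y per x bin
xs=np.arange(.43,.62,.02); ys=[q[(abs(q[:,0]-x)<.004),1].min() for x in xs]; print(np.round(ys,4),np.polyfit(xs,ys,1))
E
```

```text
rim 763 [0.5425 0.0176 0.1351] [0.5924 0.0458 0.1462]
((0.5674863457679749, 0.03154300898313522), (0.050064247101545334, 0.027846166864037514), 0.9848636388778687)
face 585 [0.5425 0.0176 0.0601] [0.5916 0.03   0.13  ] [0.00047616 0.01859484]
 bar y~0.01 97 [0.5196 0.5324] 0.0317
 bar y~0.03 180 [0.5194 0.5322] 0.032
 bar y~0.05 231 [0.5179 0.5306] 0.0321
 bar y~0.07 121 [0.5178 0.5301] 0.032
 bar y~0.01 65 [0.599  0.6123] 0.0314
 bar y~0.03 127 [0.5992 0.6119] 0.0321
 bar y~0.05 28 [0.6095 0.6117] 0.0316
 bar y~0.07 7 [0.6099 0.6108] 0.0306
plate [0.42064719 0.64032183] -0.03178218259818043 0.07755444820645321
[-0.0317 -0.031  -0.0302 -0.0294 -0.0287 -0.028  -0.0272 -0.0265 -0.0246
 -0.024 ] [ 0.04237423 -0.05016913]
```

servo_tool(steps=[{"fingers":-0.75,"dx":0,"dy":0.03,"dz":0.2,"wx":0,"wy":0.1,"wz":0},{"fingers":-0.75,"dx":0,"dy":0.06,"dz":0.4,"wx":0,"wy":0.2,"wz":0},{"fingers":-0.75,"dx":0.05,"dy":0.084,"dz":0.6,"wx":0,"wy":0.3,"wz":0},{"fingers":-0.75,"dx":0.1,"dy":0.084,"dz":0.75,"wx":0,"wy":0.4,"wz":0},{"fingers":-0.75,"dx":0.2,"dy":0.084,"dz":0.85,"wx":0,"wy":0.44,"wz":0},{"fingers":-0.75,"dx":0.28,"dy":0.084,"dz":0.9,"wx":0,"wy":0.44,"wz":0},{"fingers":-0.75,"dx":0.28,"dy":0.084,"dz":0.9,"wx":0,"wy":0.44,"wz":0}])

```text
clock: 3.52
ee_pos: [0.566, -0.037, 0.0341]
tcp_rot: [[-0.025, 0.999, -0.024], [0.77, 0.035, 0.638], [0.638, -0.002, -0.77]]
force: [0.4, 0.1, 0.1]
opening: 0.0113
finger_force: 0.0
```

```bash
python3 - <<'E'
from h import *
im,d=snap('wrist','w2.png'); np.save('w2.npy',cloud('wrist',d)); print(arm.get_state()['ee_pos'])
E
```

```text
[ 0.56674651 -0.0377111   0.03487728]
```

View pics/w2.png

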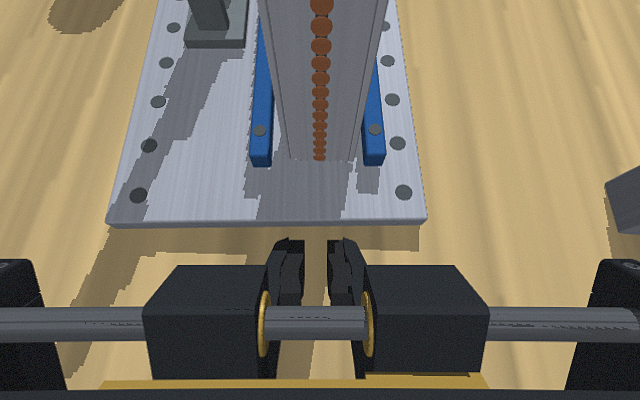

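The tool is lined up behind the tube's foot, with the bead at column 319 and the finger gap at 316. I'll push low by about 12 mm to square the tube to the bay.

servo_tool(steps=[{"fingers":-0.75,"dx":0.07,"dy":0,"dz":0.058,"wx":0.005,"wy":0,"wz":-0.006},{"fingers":-0.75,"dx":0.13,"dy":0,"dz":0.108,"wx":0.005,"wy":0,"wz":-0.006},{"fingers":-0.75,"dx":0.15,"dy":0,"dz":0.124,"wx":0.005,"wy":0,"wz":-0.006},{"fingers":-0.75,"dx":0.16,"dy":0,"dz":0.133,"wx":0.005,"wy":0,"wz":-0.006},{"fingers":-0.75,"dx":0.17,"dy":0,"dz":0.141,"wx":0.005,"wy":0,"wz":-0.006},{"fingers":-0.75,"dx":0.18,"dy":0,"dz":0.149,"wx":0.005,"wy":0,"wz":-0.006},{"fingers":-0.75,"dx":0.188,"dy":0,"dz":0.156,"wx":0.005,"wy":0,"wz":-0.006},{"fingers":-0.75,"dx":0.188,"dy":0,"dz":0.156,"wx":0.005,"wy":0,"wz":-0.006}])

```text
clock: 4.58
ee_pos: [0.5648, 0.0248, 0.0344]
tcp_rot: [[-0.037, 0.999, -0.031], [0.77, 0.049, 0.637], [0.637, -0.0, -0.77]]
force: [0.7, 0.3, -0.2]
opening: 0.0112
finger_force: 0.0
```

```bash
python3 - <<'E'
from h import *
im,d=snap('wrist','w3.png'); W=cloud('wrist',d)
roi=(W[...,1]>-.05)&(W[...,1]<.06)&(W[...,0]>.53)&(W[...,0]<.61)
for lo,hi in ((.04,.07),(.07,.1),(.1,.13)):
    q=W[roi&(W[...,2]>lo)&(W[...,2]<hi)]
    if len(q)>20:
        y0=np.median(q[:,1]); q=q[abs(q[:,1]-y0)<.006]; print(lo,len(q),q.mean(0).round(4),np.percentile(q[:,0],[1,99]).round(4),np.polyfit(q[:,0],q[:,1],1).round(4))
s=arm.get_state(); print(s['ee_pos'],s['force'])
im,d=optics.get_image('top'); W=cloud('top',d)
q=W[(W[...,2]>.135)&(W[...,2]<.155)&(W[...,0]>.5)&(W[...,0]<.62)&(W[...,1]>.02)&(W[...,1]<.12)]; print(len(q),q.min(0),q.max(0))
E
```

```text
0.04 1505 [0.5682 0.0196 0.0561] [0.5439 0.5921] [-0.0168  0.0291]
0.07 883 [0.5684 0.0023 0.0767] [0.5482 0.5868] [ 0.0172 -0.0075]
0.1 4704 [0.5681 0.0196 0.1166] [0.544 0.592] [-0.0173  0.0294]
[0.56481757 0.024657   0.03445387] [ 0.24842813  0.44615276 -0.04388039]
40 [0.54336868 0.020049   0.1362225 ] [0.5932688  0.06654606 0.15318039]
```

View pics/w3.png

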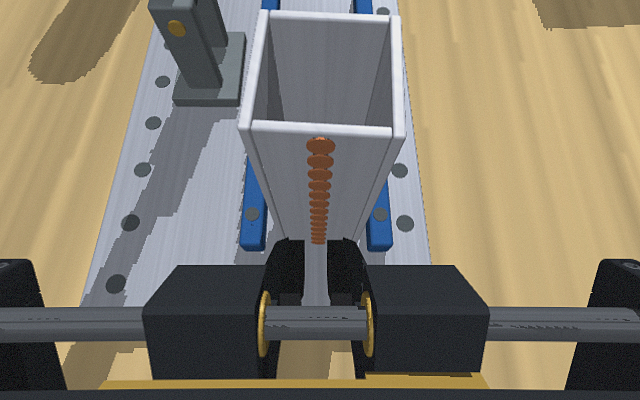

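The tube still stands, the fingertips have only just reached its foot, and the rim shows it about 3° off the tool. I'll continue the low push.

servo_tool(steps=[{"fingers":-0.75,"dx":0.009,"dy":0,"dz":0.007,"wx":0,"wy":0,"wz":0},{"fingers":-0.75,"dx":0.018,"dy":0,"dz":0.015,"wx":0,"wy":0,"wz":0},{"fingers":-0.75,"dx":0.027,"dy":0,"dz":0.022,"wx":0,"wy":0,"wz":0},{"fingers":-0.75,"dx":0.037,"dy":0,"dz":0.031,"wx":0,"wy":0,"wz":0},{"fingers":-0.75,"dx":0.037,"dy":0,"dz":0.031,"wx":0,"wy":0,"wz":0}])

```text
clock: 5.3
ee_pos: [0.5645, 0.0365, 0.0346]
tcp_rot: [[-0.038, 0.999, -0.03], [0.77, 0.048, 0.636], [0.637, 0.001, -0.771]]
force: [0.4, -3.5, 1.9]
opening: 0.0112
finger_force: 1.6
```

```bash
python3 - <<'E'
from h import *
im,d=snap('wrist','w4.png'); W=cloud('wrist',d)
roi=(W[...,1]>.005)&(W[...,1]<.08)&(W[...,0]>.53)&(W[...,0]<.61)
for lo,hi in ((.05,.07),(.09,.11),(.11,.135)):
    q=W[roi&(W[...,2]>lo)&(W[...,2]<hi)]
    y0=np.percentile(q[:,1],30); q=q[abs(q[:,1]-y0)<.006]; print(lo,len(q),q.mean(0).round(4),np.percentile(q[:,0],[1,99]).round(4),np.polyfit(q[:,0],q[:,1],1).round(4))
q=W[(W[...,2]>.14)&(W[...,2]<.155)&roi]; print(len(q),q.min(0),q.max(0),cv2.minAreaRect(q[:,:2].astype(np.float32)))
E
```

```text
0.05 514 [0.5664 0.0201 0.0629] [0.5439 0.5923] [-0.017   0.0298]
0.09 2026 [0.5681 0.0208 0.1006] [0.5439 0.592 ] [-0.0164  0.0301]
0.11 4268 [0.5682 0.0211 0.1237] [0.5439 0.592 ] [-0.0164  0.0304]
8813 [0.54299183 0.02000651 0.1400041 ] [0.59380949 0.07254247 0.14646047] ((0.5684045553207397, 0.04611293971538544), (0.05218672752380371, 0.05035185068845749), 88.7012939453125)
```

View pics/w4.png

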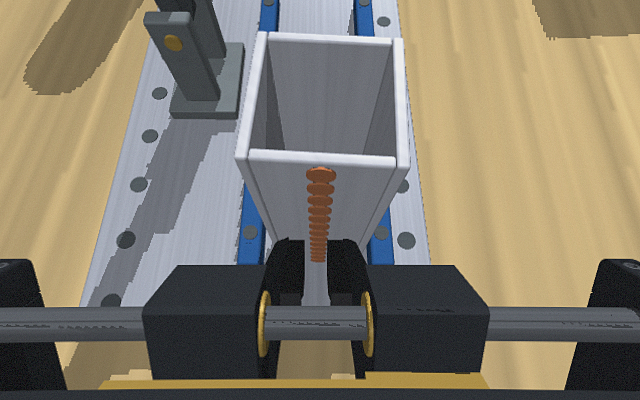

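```bash
python3 - <<'E'
from h import *
s=arm.get_state(); im,d=optics.get_image('wrist'); W=cloud('wrist',d); P=optics.camera_params('wrist'); T=np.array(P['camera_from_world'])
p=np.array(s['ee_pos']); R=np.array(s['tcp_rot'])
for n,o in (('tcp',[0,0,0]),('l',[0,-.012,0]),('r',[0,.012,0]),('f',[.009,.012,0]),('b',[-.009,.012,0])):
    c=T@np.r_[p+R@o,1]; x=np.array([[c[0],-c[1],-c[2]]]); print(n,cv2.projectPoints(x,np.zeros(3),np.zeros(3),np.array(P['mtx']),np.array(P['dist_coeffs']))[0].ravel().round(1))
for u,v in ((292,242),(290,260),(340,244),(345,260),(315,250),(315,290),(260,200),(360,200),(320,220)): print((u,v),W[v,u].round(4), (R.T@(W[v,u]-p)).round(4))
print(s['force'],s['moment'])
E
```

```text
tcp [313.1 227.1]
l [293.4 227.1]
r [332.9 227.1]
f [333.1 213.2]
b [332.7 240.7]
(292, 242) [0.5554 0.0173 0.0711] [ 0.009  -0.0099 -0.0401]
(290, 260) [0.5562 0.0061 0.0842] [ 0.0086 -0.0096 -0.0573]
(340, 244) [0.5784 0.0169 0.0734] [ 0.0092  0.013  -0.0428]
(345, 260) [0.5798 0.0069 0.0858] [ 0.0093  0.014  -0.0588]
(315, 250) [0.5664 0.0195 0.0473] [-0.005   0.0011 -0.0207]
(315, 290) [0.5672 0.0018 0.0155] [-0.0389  0.0011 -0.0075]
(260, 200) [0.5461 0.0217 0.1137] [ 0.0398 -0.019  -0.0698]
(360, 200) [0.5818 0.0205 0.121 ] [ 0.0422  0.0166 -0.0773]
(320, 220) [0.5684 0.0203 0.0977] [ 0.0277  0.0032 -0.0591]
[-0.02526912 -2.34229166  1.38733142] [-0.53147618 -0.12623674 -0.0098007 ]
```

```bash
python3 - <<'E'
from h import *
P=optics.camera_params('wrist'); s=arm.get_state(); p=np.array(s['ee_pos']); R=np.array(s['tcp_rot']); T=np.array(P['camera_from_world'])
print('cam in tool',(R.T@(np.linalg.inv(T)[:3,3]-p)).round(4), 'view dir',(R.T@(np.linalg.inv(T)[:3,:3]@[0,0,-1])).round(3))
im,d=snap('scene','s4.png'); W=cloud('scene',d)
P=optics.camera_params('scene'); c=np.array(P['camera_from_world'])@np.r_[p,1]
uv=cv2.projectPoints(np.array([[c[0],-c[1],-c[2]]]),np.zeros(3),np.zeros(3),np.array(P['mtx']),np.array(P['dist_coeffs']))[0].ravel(); print('tcp in scene',uv)
r=im[90:290,230:450,::-1]; cv2.imwrite('pics/s4c.png',cv2.resize(r,None,fx=3.4,fy=3,interpolation=2)[:600,:748])
W2=np.load('w2.npy'); p2=np.array([.5667,-.0377,.0349])
R2=np.array([[-0.025, 0.999, -0.024], [0.77, 0.035, 0.638], [0.638, -0.002, -0.77]])
for v in (230,238,242,250,262): print(v,[(R2.T@(W2[v,u]-p2)).round(3).tolist() for u in (285,292,300)])
E
```

```text
cam in tool [ 0.0764  0.0013 -0.1837] view dir [-0.295  0.     0.956]
tcp in scene [327.46772423 205.53390333]
230 [[-0.016, -0.02, 0.033], [-0.016, -0.015, 0.033], [-0.016, -0.01, 0.033]]
238 [[-0.021, -0.02, 0.029], [-0.021, -0.015, 0.03], [-0.02, -0.009, 0.027]]
242 [[0.011, -0.013, -0.043], [0.009, -0.01, -0.04], [0.009, -0.006, -0.04]]
250 [[0.011, -0.012, -0.052], [0.009, -0.009, -0.049], [0.009, -0.006, -0.049]]
262 [[0.008, -0.012, -0.059], [0.01, -0.009, -0.061], [0.009, -0.005, -0.059]]
```

View pics/s4c.png

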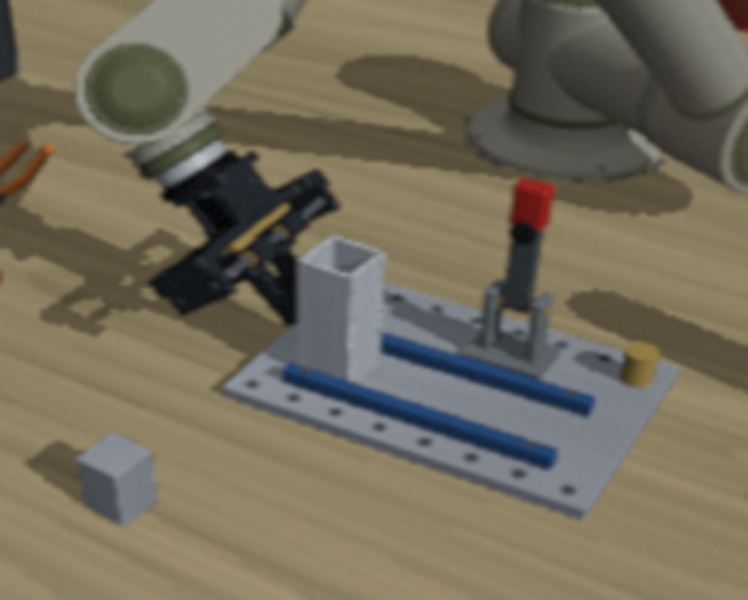

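```bash
python3 - <<'E'
from h import *
W2=np.load('w2.npy'); p2=np.array([.5667,-.0377,.0349])
R2=np.array([[-0.025, 0.999, -0.024], [0.77, 0.035, 0.638], [0.638, -0.002, -0.77]])
L=(W2-p2)@R2
for u in (200,285,292,300,335,345,420): print(u,[(v,*L[v,u].round(3).tolist()) for v in range(232,400,14)])
E
```

```text
200 [(232, -0.017, -0.081, 0.032), (246, -0.025, -0.079, 0.025), (260, -0.032, -0.078, 0.018), (274, 0.033, -0.028, -0.11), (288, 0.034, -0.025, -0.118), (302, 0.034, -0.024, -0.123), (316, 0.032, -0.023, -0.126), (330, 0.028, -0.024, -0.125), (344, 0.025, -0.024, -0.126), (358, 0.022, -0.024, -0.125), (372, 0.018, -0.024, -0.126), (386, 0.019, -0.023, -0.13)]
285 [(232, -0.017, -0.02, 0.032), (246, 0.01, -0.013, -0.047), (260, 0.009, -0.012, -0.058), (274, 0.009, -0.011, -0.069), (288, 0.009, -0.01, -0.079), (302, 0.006, -0.01, -0.083), (316, 0.026, -0.006, -0.117), (330, 0.024, -0.006, -0.12), (344, -0.073, -0.018, -0.014), (358, -0.079, -0.017, -0.02), (372, -0.085, -0.017, -0.025), (386, 0.018, -0.005, -0.129)]
292 [(232, -0.017, -0.015, 0.032), (246, 0.009, -0.01, -0.044), (260, 0.009, -0.009, -0.058), (274, 0.009, -0.008, -0.07), (288, 0.009, -0.007, -0.079), (302, 0.006, -0.007, -0.083), (316, 0.026, -0.004, -0.117), (330, 0.024, -0.004, -0.119), (344, -0.073, -0.013, -0.015), (358, -0.079, -0.013, -0.02), (372, -0.085, -0.013, -0.024), (386, 0.017, -0.004, -0.128)]
300 [(232,
[... 709 characters left out ...]
(232, -0.017, 0.023, 0.031), (246, 0.011, 0.015, -0.048), (260, 0.009, 0.014, -0.058), (274, 0.009, 0.013, -0.069), (288, 0.009, 0.012, -0.079), (302, 0.005, 0.012, -0.082), (316, 0.027, 0.008, -0.118), (330, 0.023, 0.008, -0.118), (344, -0.072, 0.02, -0.016), (358, -0.079, 0.02, -0.02), (372, -0.084, 0.019, -0.025), (386, 0.019, 0.007, -0.131)]
420 [(232, -0.017, 0.076, 0.031), (246, -0.025, 0.075, 0.026), (260, -0.032, 0.073, 0.018), (274, 0.034, 0.027, -0.112), (288, 0.035, 0.025, -0.119), (302, 0.034, 0.024, -0.123), (316, 0.033, 0.023, -0.126), (330, 0.028, 0.024, -0.125), (344, 0.025, 0.024, -0.126), (358, 0.021, 0.024, -0.125), (372, 0.018, 0.024, -0.126), (386, 0.017, 0.024, -0.128)]
```

Depth on the fingers, and the contact itself, put the real fingertips about 40 mm short of the reported TCP along tool z. So that push landed too high. I'll back off, go lower and repeat it.

servo_tool(steps=[{"fingers":-0.75,"dx":-0.046,"dy":0,"dz":-0.038,"wx":0,"wy":0,"wz":0},{"fingers":-0.75,"dx":-0.09,"dy":0,"dz":0.015,"wx":0,"wy":0,"wz":0},{"fingers":-0.75,"dx":-0.138,"dy":0,"dz":0.073,"wx":0,"wy":0,"wz":0},{"fingers":-0.75,"dx":-0.1,"dy":0,"dz":0.105,"wx":0,"wy":0,"wz":0},{"fingers":-0.75,"dx":-0.09,"dy":0,"dz":0.113,"wx":0,"wy":0,"wz":0},{"fingers":-0.75,"dx":-0.08,"dy":0,"dz":0.121,"wx":0,"wy":0,"wz":0},{"fingers":-0.75,"dx":-0.07,"dy":0,"dz":0.13,"wx":0,"wy":0,"wz":0},{"fingers":-0.75,"dx":-0.055,"dy":0,"dz":0.142,"wx":0,"wy":0,"wz":0},{"fingers":-0.75,"dx":-0.055,"dy":0,"dz":0.142,"wx":0,"wy":0,"wz":0}])

```text
clock: 6.58
ee_pos: [0.5636, 0.0491, -0.0016]
tcp_rot: [[-0.038, 0.999, -0.031], [0.77, 0.049, 0.637], [0.637, 0.0, -0.771]]
force: [-0.0, -1.7, -1.4]
opening: 0.0106
finger_force: 0.8
```

```bash
cat > look.py <<'E'
from h import *
import sys
im,d=snap('wrist',sys.argv[1]); W=cloud('wrist',d)
roi=(W[...,1]>.005)&(W[...,1]<.09)&(W[...,0]>.53)&(W[...,0]<.61)
for lo,hi in ((.06,.08),(.09,.11),(.11,.135)):
    q=W[roi&(W[...,2]>lo)&(W[...,2]<hi)]
    y0=np.percentile(q[:,1],30); q=q[abs(q[:,1]-y0)<.006]; print(lo,len(q),q.mean(0).round(4),np.percentile(q[:,0],[1,99]).round(4),np.polyfit(q[:,0],q[:,1],1).round(4))
q=W[(W[...,2]>.14)&(W[...,2]<.155)&roi]; print(len(q),q.min(0),q.max(0),cv2.minAreaRect(q[:,:2].astype(np.float32)))
E
python3 look.py w5.png
```

```text
0.06 2353 [0.5682 0.0333 0.0707] [0.5442 0.5922] [0.041 0.01 ]
0.09 4948 [0.5682 0.0338 0.1009] [0.5441 0.5922] [0.0414 0.0103]
0.11 13090 [0.5681 0.0343 0.1244] [0.5441 0.592 ] [0.0418 0.0106]
11948 [0.54257038 0.03265427 0.14000104] [0.59289209 0.0569316  0.14614375] ((0.5677030086517334, 0.04400370642542839), (0.05070168897509575, 0.022994177415966988), 3.884589433670044)
```

The tube is squared to the bay: its face slope is 0.041 against the bay's 0.044. Next I'll back off, rise and push near the top.

servo_tool(steps=[{"fingers":-0.75,"dx":-0.06,"dy":0,"dz":-0.05,"wx":0,"wy":0,"wz":0},{"fingers":-0.75,"dx":0.04,"dy":0,"dz":-0.17,"wx":0,"wy":0,"wz":0},{"fingers":-0.75,"dx":0.168,"dy":0,"dz":-0.328,"wx":0,"wy":0,"wz":0},{"fingers":-0.75,"dx":0.168,"dy":0,"dz":-0.328,"wx":0,"wy":0,"wz":0}])

```text
clock: 7.12
ee_pos: [0.566, 0.0272, 0.0912]
tcp_rot: [[-0.041, 0.999, -0.026], [0.771, 0.048, 0.635], [0.635, 0.006, -0.772]]
force: [0.0, -0.2, 0.5]
opening: 0.011
finger_force: 0.0
```

servo_tool(steps=[{"fingers":-0.75,"dx":0.05,"dy":0,"dz":0.041,"wx":0,"wy":0,"wz":0},{"fingers":-0.75,"dx":0.08,"dy":0,"dz":0.066,"wx":0,"wy":0,"wz":0},{"fingers":-0.75,"dx":0.11,"dy":0,"dz":0.091,"wx":0,"wy":0,"wz":0},{"fingers":-0.75,"dx":0.14,"dy":0,"dz":0.116,"wx":0,"wy":0,"wz":0},{"fingers":-0.75,"dx":0.17,"dy":0,"dz":0.141,"wx":0,"wy":0,"wz":0},{"fingers":-0.75,"dx":0.2,"dy":0,"dz":0.165,"wx":0,"wy":0,"wz":0},{"fingers":-0.75,"dx":0.23,"dy":0,"dz":0.19,"wx":0,"wy":0,"wz":0},{"fingers":-0.75,"dx":0.23,"dy":0,"dz":0.19,"wx":0,"wy":0,"wz":0},{"fingers":-0.75,"dx":0.23,"dy":0,"dz":0.19,"wx":0,"wy":0,"wz":0}])

```text
clock: 8.25
ee_pos: [0.5611, 0.1032, 0.0883]
tcp_rot: [[-0.037, 0.999, -0.031], [0.77, 0.049, 0.637], [0.637, 0.0, -0.771]]
force: [-0.3, 0.5, -0.6]
opening: 0.011
finger_force: 0.0
```

```bash
cat > look2.py <<'E'
from h import *
import sys
im,d=snap('wrist',sys.argv[1]); W=cloud('wrist',d); np.save('wl.npy',W)
q=W[(W[...,2]>.055)&(W[...,2]<.075)&(W[...,0]>.52)&(W[...,0]<.62)&(W[...,1]>.05)&(W[...,1]<.25)]
print(len(q),q.min(0).round(4),q.max(0).round(4),np.median(q[:,2]),cv2.minAreaRect(q[:,:2].astype(np.float32)))
E
python3 look2.py w6.png
```

```text
9844 [0.5362 0.0865 0.0613] [0.5901 0.2188 0.0666] 0.06389692194697681 ((0.563408613204956, 0.1525958925485611), (0.05009124428033829, 0.13168805837631226), 2.2999494075775146)
```

View pics/w6.png

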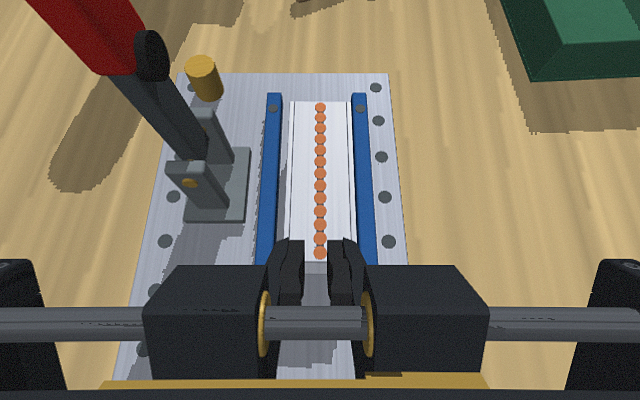

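The tube lies flat in the bay with its bead up (rows 105–255, column 320, top at z≈0.064), and the clamp is still open. Now for the clamp: rise and untilt first.

servo_tool(steps=[{"fingers":-1,"dx":0.07,"dy":0,"dz":-0.12,"wx":0,"wy":-0.1,"wz":0},{"fingers":-1,"dx":0.15,"dy":0,"dz":-0.27,"wx":0,"wy":-0.21,"wz":0},{"fingers":-1,"dx":0.24,"dy":0,"dz":-0.435,"wx":0,"wy":-0.32,"wz":0},{"fingers":-1,"dx":0.24,"dy":0,"dz":-0.435,"wx":0,"wy":-0.44,"wz":0},{"fingers":-1,"dx":0.24,"dy":0,"dz":-0.435,"wx":0,"wy":-0.44,"wz":0}])

```text
clock: 8.93
ee_pos: [0.5619, 0.0823, 0.2111]
tcp_rot: [[-0.052, 0.999, 0.001], [0.999, 0.052, -0.0], [-0.0, 0.001, -1.0]]
force: [-0.2, 0.2, -0.2]
opening: 0.0001
finger_force: 0.0
```

```bash
python3 - <<'E'
from h import *
im,d=snap('wrist','w7.png'); W=cloud('wrist',d); np.save('w7.npy',W)
hsv=cv2.cvtColor(im,cv2.COLOR_RGB2HSV)
r=((hsv[...,0]<8)|(hsv[...,0]>172))&(hsv[...,1]>130)&(W[...,2]>.12)&(W[...,2]<.24)&(W[...,0]<.53)&(W[...,0]>.4)&(W[...,1]<.25)
q=W[r]; print(len(q)); 
if len(q): print(q.min(0),q.max(0),q.mean(0))
q=q[q[:,2]>.195]
if len(q): print('top',q.min(0),q.max(0),q.mean(0))
E
```

```text
3064
[0.45911429 0.14447645 0.15398657] [0.48646924 0.1743336  0.20638051] [0.47359608 0.15970546 0.1969908 ]
top [0.45911429 0.14447645 0.19502385] [0.47997093 0.17415844 0.20638051] [0.471214   0.15966768 0.20295492]
```

servo_tool(steps=[{"fingers":-1,"dx":0.05,"dy":-0.15,"dz":-0.06,"wx":0,"wy":0,"wz":0},{"fingers":-1,"dx":0.15,"dy":-0.35,"dz":-0.06,"wx":0,"wy":0,"wz":0},{"fingers":-1,"dx":0.25,"dy":-0.57,"dz":-0.06,"wx":0,"wy":0,"wz":0},{"fingers":-1,"dx":0.338,"dy":-0.572,"dz":-0.06,"wx":0,"wy":0,"wz":0},{"fingers":-1,"dx":0.338,"dy":-0.572,"dz":0.1,"wx":0,"wy":0,"wz":0},{"fingers":-1,"dx":0.338,"dy":-0.572,"dz":0.29,"wx":0,"wy":0,"wz":0},{"fingers":-1,"dx":0.338,"dy":-0.572,"dz":0.29,"wx":0,"wy":0,"wz":0}])

```text
clock: 9.85
ee_pos: [0.4135, 0.1568, 0.1354]
tcp_rot: [[-0.046, 0.999, -0.008], [0.999, 0.046, 0.001], [0.001, -0.008, -1.0]]
force: [0.2, 0.0, 1.3]
opening: -0.0002
finger_force: 0.0
```

servo_tool(steps=[{"fingers":-1,"dx":0,"dy":0.1,"dz":0,"wx":0,"wy":0,"wz":0},{"fingers":-1,"dx":0,"dy":0.15,"dz":0,"wx":0,"wy":0,"wz":0},{"fingers":-1,"dx":0,"dy":0.2,"dz":0,"wx":0,"wy":0,"wz":0},{"fingers":-1,"dx":0,"dy":0.25,"dz":0,"wx":0,"wy":0,"wz":0},{"fingers":-1,"dx":0,"dy":0.3,"dz":0,"wx":0,"wy":0,"wz":0},{"fingers":-1,"dx":0,"dy":0.35,"dz":0,"wx":0,"wy":0,"wz":0},{"fingers":-1,"dx":0,"dy":0.4,"dz":0,"wx":0,"wy":0,"wz":0},{"fingers":-1,"dx":0,"dy":0.4,"dz":0,"wx":0,"wy":0,"wz":0}])

```text
clock: 10.85
ee_pos: [0.5157, 0.1626, 0.1376]
tcp_rot: [[-0.049, 0.999, -0.0], [0.999, 0.049, -0.0], [-0.0, -0.0, -1.0]]
force: [0.2, -0.4, -0.9]
opening: 0.0006
finger_force: 0.0
```

servo_tool(steps=[{"fingers":-1,"dx":0,"dy":0,"dz":-0.15,"wx":0,"wy":0,"wz":0},{"fingers":-1,"dx":-0.25,"dy":0,"dz":-0.3,"wx":0,"wy":0,"wz":0},{"fingers":-1,"dx":-0.5,"dy":0,"dz":-0.4,"wx":0,"wy":0,"wz":0},{"fingers":-1,"dx":-0.5,"dy":0,"dz":-0.4,"wx":0,"wy":0,"wz":0},{"fingers":-1,"dx":-0.5,"dy":0,"dz":-0.4,"wx":0,"wy":0,"wz":0},{"fingers":-1,"dx":-0.5,"dy":0,"dz":-0.4,"wx":0,"wy":0,"wz":0},{"fingers":-1,"dx":-0.5,"dy":0,"dz":-0.4,"wx":0,"wy":0,"wz":0}])

```text
clock: 11.72
ee_pos: [0.5208, 0.039, 0.2371]
tcp_rot: [[-0.05, 0.999, -0.001], [0.999, 0.05, 0.0], [0.0, -0.001, -1.0]]
force: [1.0, -0.1, -1.0]
opening: 0.0003
finger_force: 0.0
```

```bash
python3 look2.py w8.png; python3 - <<'E'
from h import *
W=np.load('wl.npy'); im=cv2.imread('pics/w8.png'); hsv=cv2.cvtColor(im,cv2.COLOR_BGR2HSV)
r=((hsv[...,0]<8)|(hsv[...,0]>172))&(hsv[...,1]>130)&(W[...,2]>.04)&(W[...,0]<.65)&(W[...,0]>.4)&(W[...,1]<.3)
q=W[r]; print(len(q),q.min(0),q.max(0),q.mean(0))
E
```

```text
4617 [0.5201 0.086  0.0552] [0.5907 0.2071 0.0749] 0.06406421664161249 ((0.5544781684875488, 0.14607785642147064), (0.06828128546476364, 0.11917366087436676), 2.581435203552246)
1549 [0.44258377 0.0299591  0.06510953] [0.60076314 0.18226577 0.35598253] [0.57795734 0.16200351 0.09267904]
```

View pics/w8.png

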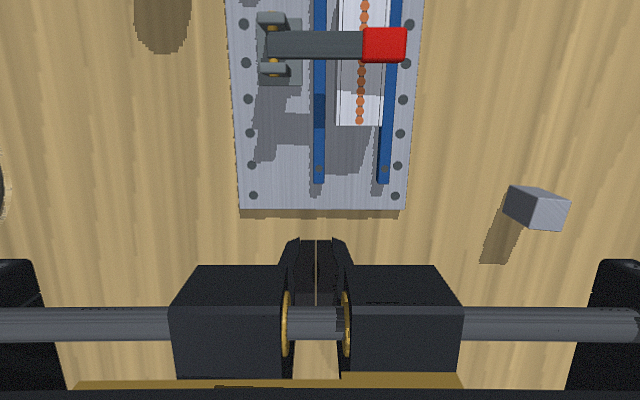

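The arm is down across the tube, with the red grip at (385,44) and the bead at column 362. I'll let it settle and check that it is level.

servo_tool(steps=[{"fingers":-1,"dx":0,"dy":0,"dz":0,"wx":0,"wy":0,"wz":0},{"fingers":-1,"dx":0,"dy":0,"dz":0,"wx":0,"wy":0,"wz":0},{"fingers":-1,"dx":0,"dy":0,"dz":0,"wx":0,"wy":0,"wz":0},{"fingers":-1,"dx":0,"dy":0,"dz":0,"wx":0,"wy":0,"wz":0}])

```text
clock: 12.28
ee_pos: [0.5211, 0.0378, 0.2378]
tcp_rot: [[-0.049, 0.999, -0.0], [0.999, 0.049, 0.0], [0.0, -0.0, -1.0]]
force: [-0.6, -1.4, 0.6]
opening: 0.0002
finger_force: 0.0
```

```bash
python3 - <<'E'
from h import *
im,d=optics.get_image('wrist'); W=cloud('wrist',d)
m=(W[...,2]>.075)&(W[...,2]<.105)&(abs(W[...,1]-.163)<.008)
g=W[m&(W[...,0]>.56)&(W[...,0]<.6)]; s=W[m&(W[...,0]>.49)&(W[...,0]<.545)]
for q in (g,s): print(len(q),q.mean(0),np.polyfit(q[:,0],q[:,2],1)[0])
t=W[(W[...,2]>.055)&(W[...,2]<.07)&(W[...,1]>.08)&(W[...,1]<.14)&(W[...,0]>.52)&(W[...,0]<.6)]; print(np.percentile(t[:,0],[2,98]),np.median(t[:,2]),np.polyfit(t[:,1],t[:,2],1))
E
```

```text
807 [0.57961798 0.16304218 0.08888018] 0.00021621459484431945
1100 [0.51756353 0.16307017 0.08593237] 0.0003009293451413982
[0.54044861 0.58858295] 0.06391039119942998 [-0.00037562  0.06391783]
```

The clamp arm is level, the pad is on the tube, the tube is flat and the robot is clear, so I'm handing the job in.

```bash
python3 -c "
from bench import arm; print(arm.finish_job())"
```

```text
the job is handed in; nothing more can be done
None
```

I handed the job in at about 12 s: the tube lies flat in the bay with its bead up, the clamp arm is level with its pad down on it, and the robot is clear. No verdict came back, and I had no reading of the pad's contact force.

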